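# Set a snap stud on the bench press and hold it down

### The arm

A 6-joint arm with a two-finger parallel gripper is mounted at the origin on the work surface; the furniture and walls round the work are solid. World frame = base frame: x ahead of the robot, y to its left, z up, the work surface at z = 0. Lengths are in m, angles in rad, forces in N, time in s.
With the tool pointing down it reaches from about 0.35 to 0.775 m from the base axis. Payload 5.5 kg.
Tool frame: the origin (TCP) lies midway between the tips of the shut fingers; the grasp point (between the pads) lies 19 mm behind it; z points along the fingers, y is the line along which they close (so a half turn about z gives the same grasp; the last joint's range is limited). The gripper opens to 85 mm and grips with 20 to 120 N. Pads are 22 mm wide; open, the fingers measure 114 mm over their backs; the gripper's body (76 mm by 85 mm) begins 54 mm behind the grasp point. The pads swing forward as they close: fully open they stand 13 mm farther back than shut.
Start: joints at [1.103, 0.313, 0.046, 1.304, 0, 1.431], TCP at [0.185, 0.544, 0.231] pointing down, gripper open.
Joint ranges: [-2.76, 2.76], [-0.86, 1.69], [-1.03, 1.26], [-2.2, 2.34], [-1.47, 1.5], [-3.14, 3.14]. Speed limits (rad/s): [2.57, 2.57, 3.14, 3.14, 3.14, 3.14].

### API

Orientations are given as a unit quaternion [w, x, y, z].
In Python, from workcell import env gives the robot as it stands. The module is installed in compiled form; this text tells all that it offers.
- The arm moves only by the tool carry_out, never from a script. Its argument "series" is a list of rows, each an object with "delta_rot": the turn, a rotation vector about the world's x, y, z normalised to -1 to 1, where 1 is 0.1 rad, a list of three; "travel": the shift along the world's x, y, z normalised to -1 to 1, where 1 is 0.025 m, a list of three; "fingers": the closure, from -1 (fully open) to 1 (shut). In form: [{"delta_rot": [ax, ay, az], "travel": [tx, ty, tz], "fingers": fingers}, ...]. A call has 1 to 5 rows; each row shifts and turns the commanded pose from where the row before left it; what a row does not reach is not made up. A row lasts 1/8 s, in which the tool goes at most 62.5 mm and 10.7 degrees, less where a joint would pass 70% of its speed; a pose out of reach is approached as far as the arm can. A call with a number of a shift or a turn outside -1 to 1 is refused whole. A call with a gripper value outside its range is refused whole. The fingers move at their own pace and stop on an object; "squeeze" is the grip in N (left out, the last holds). Time passes only in rows, so rows that do not move let the fingers close. It gives the time, the measured TCP pose, the force, the opening and the grip force at its end, in the units of the state.
- env.get_state(): the state, without advancing time (a new reading comes with each control period).
- env.read_camera(name): name is "scene" or "top" or "wrist"; returns a dict with "color" (384x512x3 uint8, red, green, blue), "fx", "fy", "cx", "cy" (pixels), "world_from_camera" (4x4, takes a point from camera to world coordinates); the wrist camera has in their place "hand_eye" (4x4, takes a point from camera to tool coordinates, whose origin is the TCP and whose axes are the flange's). Camera axes: x right, y up, looking along -z (the intrinsics and any distortion apply to the point x, -y, -z); pixel columns grow to the right and rows downward; lengths in m; the calibration is good to about 2 mm. The wrist camera is an equidistant fisheye: a pixel r from the principal point sees the ray r / f radians off the axis. A picture is of the moment at which its call begins: read the wrist's pose just before it. There is no depth.
- env.hand_in(): hands the job in; it is judged then, once.
The state is a dict: "clock": time; "joint_pos": joint angles; "qvel": joint speeds; "tau": joint torques, N m; "tcp_pos": TCP position; "orientation": TCP orientation; "wrist_force": force on the tool from outside, world axes, zero at the start; "ft_torque": the same for the moment, N m; "finger_gap": finger opening in m; "grip_force": force on a finger pad.
Only numpy, scipy, OpenCV 4.12 (cv2) and the standard library are available. Lean on these libraries where they do the work, as an engineer would, in place of code of your own. Each camera call takes 0.05 s, during which the arm holds its last target. There are 200 camera calls.

### The job

On the snap press, slide the carrier on its two slides until the small stud in its nest stands centred under the punch, and leave it there. Then flip the safety catch beside the column right over to its stop, away from you, so that the lever is free; then pull the lever grip all the way down to its stop and keep holding it: finish while still holding the lever down. Leave the bead jar, the thread reel and the roll of tape where they stand.

Things in the scene. Friction and masses are not known exactly. Their poses are not given: they have to be found in the camera images.
- press: Grey bench snap press, bolted down, 84 x 235 x 204 mm high. Origin on the bench below the punch; own z up, own y along the base from the punch to the column, own x to the side with lever and catch (away from the robot). Yaw 0.15 to 0.5 rad. Base y -95 to 140 mm; column y 44 to 88, x +-18; head above it y -20 to 88, z 119 to 175 mm; the ram rises through it to z 204 mm
- punch (a point): centre of the flat lower face of the round punch, 16 mm across, at press x 0, y 0, 74 mm above the bench with the lever up; it sinks 14 mm when the lever is pulled down
- stud (a point): top of the small brass stud, 9 mm across, standing in a dark round nest of 22 mm on the carrier, 59.5 mm above the bench
- carrier_knob (a point): centre of the top of the carrier's upright black knob, 22 mm across, 31 mm tall, top 82.5 mm above the bench; plate around it at 51.5 mm. It is 185 mm from the stud in the press's -y. The carrier, an aluminium plate 46 x 225 mm, slides in the press's x (+-28 mm) and y (12 mm past the punch to the column, 45 mm the other way), cannot turn, stays where left; about 2 N friction each way
- carrier_y (a joint): displacement of the carrier in the press's -y direction, m; 0 when the stud is level with the punch in y
- carrier_x (a joint): displacement of the carrier in the press's +x direction, m; 0 when the stud is level with the punch in x
- catch (a joint): angle of the safety catch, rad: 0 = hooked over the lever's tail (locked), 0.9 = flipped to its stop towards the press's +x. It clears the tail from about 0.6 on. Stays where left; about 1 N at the tab moves it
- catch_hinge (a point): hinge of the catch at press x 22, y 106, z 95 mm; its axis lies along the press's y
- catch_tab (a point): centre of the top edge of the catch's upright steel thumb tab: 7 mm thick (press x), 22 mm wide (press y), standing 36 mm above the hook's nose; while locked 96.5 mm above the hinge and 10 mm to its +x side (191.5 mm above the bench). Both faces of the tab are free; pushing the one on the robot's side opens it
- lever (a joint): angle of the lever, rad: 0 = up (55 degrees above level), 0.95 = pulled down to its stop (about level). A spring returns it: about 3 N at the grip at the start, 8 N at the stop. The catch stops it at about 0.02
- lever_pivot (a point): pivot of the lever at press x 30, y 18, z 150 mm; the axis lies along the press's x. The grip is 140 mm from it, on the press's -y side, and swings down in the plane press x = 30 mm: at angle q it stands 140 cos(0.96 - q) mm towards -y and 140 sin(0.96 - q) mm above the pivot
- lever_grip: black cross-bar grip on the lever's end, a cylinder 24 mm across and 44 mm long, lying along the press's x, rounded ends; origin at its centre. The grip is a sleeve that turns on its own axis. It can be pinched on its two ends (44 mm) or across (24 mm)
- bead_jar: bystander: clear jar of beads with a red lid, 50 mm across, 65 mm tall; origin at its foot
- reel: bystander: reel of white thread with brown ends, 40 mm across, 52 mm tall; origin at its foot
- tape: bystander: roll of masking tape lying flat, 100 mm across, 25 mm tall; origin at its foot

How it is judged:
On the way, in this order (a step that is already met when the one before it is completed fails the run):
1. the stud stands under the punch, within 4 mm sideways (horizontal distance between stud and punch below 0.004 m), for 0.3 s.
2. the catch is flipped over (joint over 0.75 rad) (value of joint catch above 0.75 rad and horizontal distance between stud and punch below 0.004 m), for 0.2 s.
3. the lever is pulled down (joint over 0.85 rad) (value of joint lever above 0.85 rad and horizontal distance between stud and punch below 0.004 m), for 0.3 s.
At the end, for the whole second after the job is handed in: the fingers hold the lever grip (contact over 2 N) with the lever down at its stop (over 0.85 of 0.95 rad), the catch flipped over (over 0.75 of 0.9 rad) and the stud under the punch within 4 mm sideways, throughout the last second (all of step 3 and contact force between the fingers and lever_grip above 2 N and value of joint catch above 0.75 rad); the arm keeps its last pose, push and grip.
It fails at once if the bead jar is moved more than 30 mm (distance of bead_jar from where it was at the start of the episode above 0.03 m).
It fails at once if the thread reel is moved more than 30 mm (distance of reel from where it was at the start of the episode above 0.03 m).
It fails at once if the roll of tape is moved more than 30 mm (distance of tape from where it was at the start of the episode above 0.03 m).
It also fails if it takes over 66 s, if anything falls off the work surface, if the arm or the gripper's body presses on something with over 40 N, if the wrist force passes 120 N, or if a joint passes its speed limit or range.

## Working session

There is one attempt and no reset: what is moved stays moved. The work goes in short steps, Python scripts to look and compute and a tool call to move; the robot and the scene stay as the last step left them, time stands still between calls to the robot, and variables do not carry over. Pictures are saved under pics/ and viewed, at most 12 in all, crops included, and the job is handed in when it is done.

Besides the shell and the picture viewer there is one more tool, called after "Call:" as name([rows], argument=value, ...), one row to a line, values as JSON. carry_out: Moves the arm, as the interface text tells. Its arguments: {"type":"object","properties":{"series":{"type":"array","items":{"type":"object","properties":{"delta_rot":{"type":"array","items":{"type":"number"}},"travel":{"type":"array","items":{"type":"number"}},"fingers":{"type":"number"}}}},"squeeze":{"type":"number"}},"required":["series"]}

```bash
mkdir -p pics; python3 - <<'E'
from workcell import env
import cv2,numpy as np
s=env.get_state()
print({k:np.round(v,3).tolist() for k,v in s.items()})
for n in("scene","top"):
    c=env.read_camera(n); cv2.imwrite(f"pics/{n}0.png",cv2.cvtColor(c["color"],cv2.COLOR_RGB2BGR))
    print(n,c["fx"],c["fy"],c["cx"],c["cy"],np.round(c["world_from_camera"],3).tolist(),[k for k in c])
E
python3 - <<'E'
import cv2
for n in("scene","top"):
    a=cv2.imread(f"pics/{n}0.png");cv2.imwrite(f"pics/{n}0b.png",cv2.resize(a,(800,600),interpolation=cv2.INTER_CUBIC))
E
```

```text
{'clock': 0.0, 'joint_pos': [1.103, 0.314, 0.045, 1.304, -0.0, 1.431], 'qvel': [-0.0, 0.001, 0.0, -0.0, -0.001, -0.001], 'tau': [0.0, -48.063, 29.853, 0.019, -0.0, -0.0], 'tcp_pos': [0.185, 0.544, 0.23], 'orientation': [-0.0, 0.163, 0.987, -0.001], 'wrist_force': [-0.267, 0.915, 0.474], 'ft_torque': [-0.012, 0.003, 0.007], 'grip_force': 0.0, 'finger_gap': 0.085}
scene 396.601254063963 396.601254063963 256.05210188796985 189.57023074801666 [[0.526, 0.506, -0.684, -0.22], [-0.85, 0.334, -0.407, -0.394], [0.023, 0.795, 0.606, 0.792], [0.0, 0.0, 0.0, 1.0]] ['color', 'fx', 'fy', 'cx', 'cy', 'world_from_camera']
top 474.9048923346801 474.9048923346801 253.2655545260518 191.8130962173456 [[0.039, 0.978, -0.207, 0.178], [-0.999, 0.038, -0.009, 0.018], [-0.001, 0.207, 0.978, 1.437], [0.0, 0.0, 0.0, 1.0]] ['color', 'fx', 'fy', 'cx', 'cy', 'world_from_camera']
```

View pics/scene0b.png

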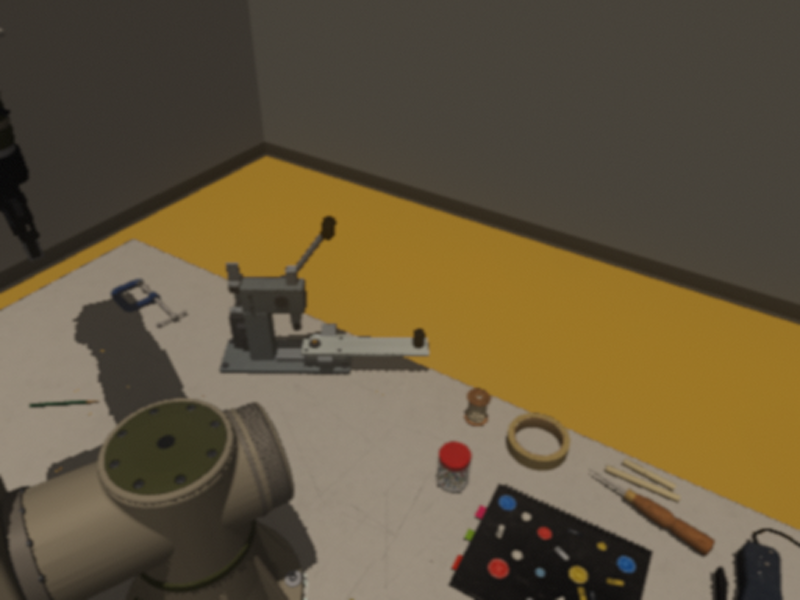

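View pics/top0b.png

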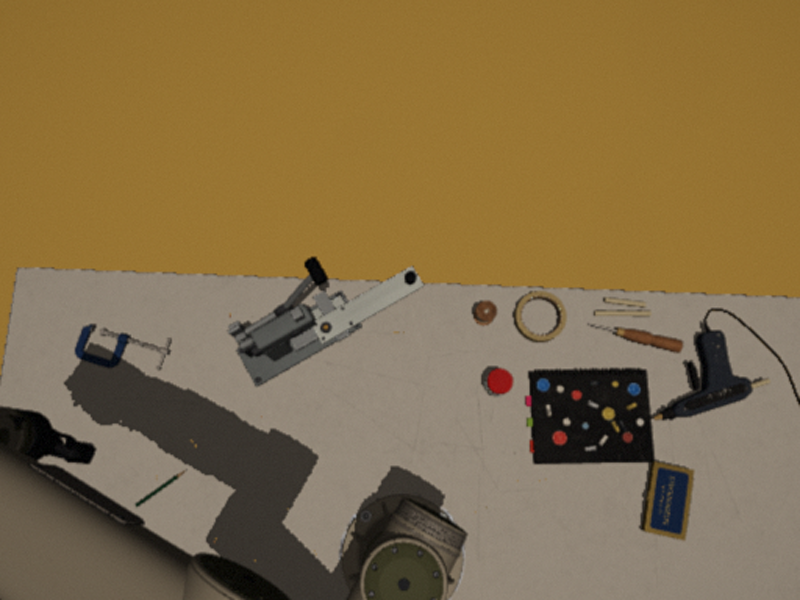

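```bash
python3 - <<'E'
import cv2
a=cv2.imread("pics/scene0.png")[130:250,130:290];cv2.imwrite("pics/sc1.png",cv2.resize(a,None,fx=5,fy=5,interpolation=cv2.INTER_CUBIC))
a=cv2.imread("pics/top0.png")[155:255,140:273];cv2.imwrite("pics/tc1.png",cv2.resize(a,None,fx=6,fy=6,interpolation=cv2.INTER_CUBIC))
E
```

```text
(no output)
```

View pics/sc1.png

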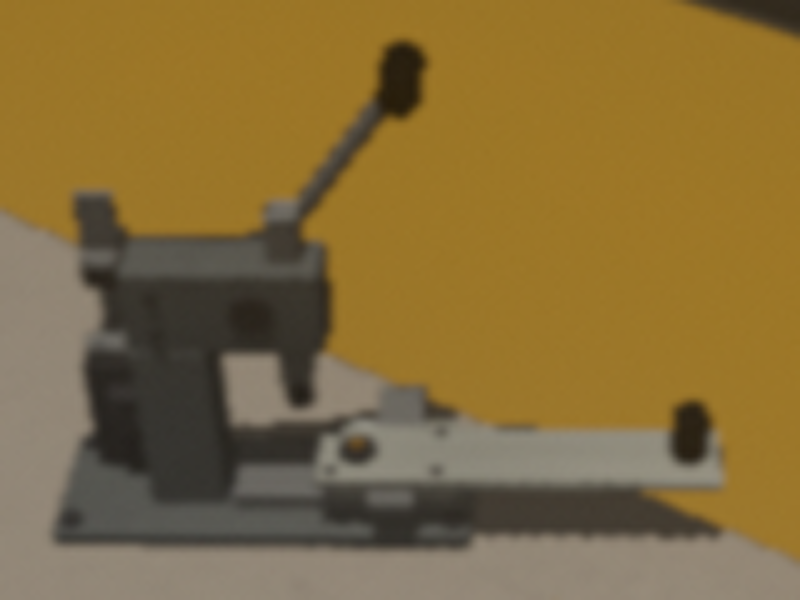

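View pics/tc1.png

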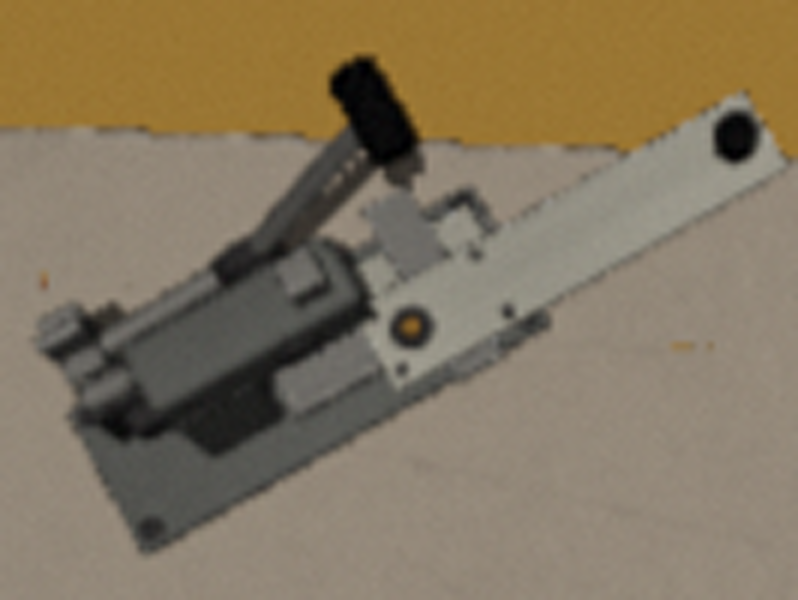

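```bash
cat > h.py <<'E'
import numpy as np
from workcell import env
from scipy.optimize import least_squares
from scipy.spatial.transform import Rotation as R
def pr(c,p):
    T=np.linalg.inv(c["world_from_camera"]);q=T[:3,:3]@p+T[:3,3]
    return np.array([c["fx"]*q[0]/-q[2]+c["cx"],c["fy"]*-q[1]/-q[2]+c["cy"]])
E
cat > fit.py <<'E'
from h import *
C={n:env.read_camera(n) for n in("scene","top")}
S=lambda u,v:np.array([(u+.5)/5-.5+130,(v+.5)/5-.5+130]);Tn=lambda u,v:np.array([(u+.5)/6-.5+140,(v+.5)/6-.5+155])
stud=(S(358,445),Tn(411,326));knob=(S(692,411),Tn(738,134));grip=(S(402,79),Tn(373,110));ram=(S(283,209),Tn(303,269));tab=(S(93,195),Tn(60,320))
base=(None,Tn(147,553));punch=(S(300,401),None)
def tri(o): return least_squares(lambda p:np.r_[pr(C["scene"],p)-o[0],pr(C["top"],p)-o[1]],[.5,.2,.1])
for n,o in dict(stud=stud,knob=knob,grip=grip,ram=ram,tab=tab).items():
    r=tri(o);print(n,np.round(r.x,4),np.round(r.fun,2))
def W(P,l):c,s=np.cos(P[2]),np.sin(P[2]);return np.array([P[0]+c*l[0]-s*l[1],P[1]+s*l[0]+c*l[1],l[2]])
q=.96
def F(P):
    L=[(stud,(P[3],-P[4],.0595)),(knob,(P[3],-P[4]-.185,.0825)),(grip,(.03,.018-.14*np.cos(q),.15+.14*np.sin(q))),(ram,(0,0,.204)),(tab,(.032,.106,.1915)),(punch,(0,0,.074))]
    o=[]
    for ob,l in L:
        for cn,x,k in(("scene",ob[0],5),("top",ob[1],7)):
            if x is not None:o+=list(pr(C[cn],W(P,l)+[P[k],P[k+1],0])-x)
    return np.r_[o,P[5:]/.002]
r=least_squares(F,[.55,.25,.4,0,.02,0,0,0,0]);print(np.round(r.x,4));print(np.round(r.fun,2))
P=r.x
for n,l in dict(knob=(P[3],-P[4]-.185,.0825),grip=(.03,.018-.14*np.cos(q),.15+.14*np.sin(q)),gripdown=(.03,.018-.14,.15),tab=(.032,.106,.1915)).items():print(n,np.round(W(P,l),4))
E
python3 fit.py
```

```text
stud [0.4146 0.1609 0.0541] [-0.47  0.06  0.38 -0.33]
knob [0.5109 0.0032 0.084 ] [-0.65  0.1   0.57 -0.4 ]
grip [0.4713 0.1608 0.2626] [-0.55  0.08  0.43 -0.35]
ram [0.4121 0.1954 0.2024] [-0.13  0.02  0.1  -0.09]
tab [0.3871 0.306  0.1839] [ 0.48 -0.06 -0.35  0.35]
[ 4.117e-01  1.955e-01  5.601e-01 -1.840e-02  3.100e-02 -5.000e-04
 -1.100e-03  5.000e-04  1.100e-03]
[-0.44 -0.58  0.27 -0.14 -0.31  0.8   0.33 -0.43  0.04 -0.01  0.72 -0.31
 -0.14 -0.2  -0.45 -0.23  0.03 -0.96 -0.14  1.41  0.39 -0.21 -0.24 -0.54
  0.24  0.54]
knob [0.5109 0.0028 0.0825]
grip [0.4702 0.1587 0.2647]
gripdown [0.5019 0.1081 0.15  ]
tab [0.3825 0.3023 0.1915]
```

Call:
carry_out([
  {"delta_rot": [0,0,-1],"travel": [0.5,-0.9,0.8],"fingers": -1},
  {"delta_rot": [0,0,-1],"travel": [0.5,-0.9,0.8],"fingers": -1},
  {"delta_rot": [0,0,-1],"travel": [0.5,-0.9,0.8],"fingers": -1},
  {"delta_rot": [0,0,-1],"travel": [0.5,-0.9,0.8],"fingers": -1},
  {"delta_rot": [0,0,-1],"travel": [0.5,-0.9,0.8],"fingers": -1},
])

```text
clock: 0.82
tcp_pos: [0.2479, 0.431, 0.3318]
orientation: [0.0, 0.404, 0.915, -0.0]
wrist_force: [-0.0, 0.6, -0.6]
finger_gap: 0.0855
grip_force: 0.0
```

Call:
carry_out([
  {"delta_rot": [0,0,-1],"travel": [0.6,-1,0],"fingers": -1},
  {"delta_rot": [0,0,-1],"travel": [0.6,-1,0],"fingers": -1},
  {"delta_rot": [0,0,0],"travel": [0.6,-1,0],"fingers": -1},
  {"delta_rot": [0,0,0],"travel": [0.6,-1,0],"fingers": -1},
  {"delta_rot": [0,0,0],"travel": [0.6,-1,0],"fingers": -1},
])

```text
clock: 1.45
tcp_pos: [0.323, 0.306, 0.3312]
orientation: [0.0, 0.492, 0.871, 0.0]
wrist_force: [-0.1, -0.8, -0.3]
finger_gap: 0.0856
grip_force: 0.0
```

Call:
carry_out([
  {"delta_rot": [0,0,0],"travel": [0.6,-1,0],"fingers": -1},
  {"delta_rot": [0,0,0],"travel": [0.6,-1,0],"fingers": -1},
  {"delta_rot": [0,0,0],"travel": [0.6,-1,0],"fingers": -1},
  {"delta_rot": [0,0,0],"travel": [0.6,-1,0],"fingers": -1},
  {"delta_rot": [0,0,0],"travel": [0.6,-1,0],"fingers": -1},
])

```text
clock: 2.08
tcp_pos: [0.398, 0.181, 0.3312]
orientation: [-0.0, 0.492, 0.871, 0.0]
wrist_force: [0.5, -0.0, 0.3]
finger_gap: 0.0852
grip_force: 0.0
```

Call:
carry_out([
  {"delta_rot": [0,0,0],"travel": [0.6,-1,0],"fingers": -1},
  {"delta_rot": [0,0,0],"travel": [0.6,-1,0],"fingers": -1},
  {"delta_rot": [0,0,0],"travel": [0.6,-1,0],"fingers": -1},
  {"delta_rot": [0,0,0],"travel": [0.6,-1,0],"fingers": -1},
  {"delta_rot": [0,0,0],"travel": [0.6,-1,0],"fingers": -1},
])

```text
clock: 2.7
tcp_pos: [0.4729, 0.056, 0.3312]
orientation: [-0.0, 0.492, 0.871, 0.0]
wrist_force: [0.4, 0.7, 0.7]
finger_gap: 0.0854
grip_force: 0.0
```

```bash
python3 - <<'E'
from h import *
import cv2
s=env.get_state();c=env.read_camera("wrist")
cv2.imwrite("pics/w1.png",cv2.resize(cv2.cvtColor(c["color"],cv2.COLOR_RGB2BGR),(800,600),interpolation=cv2.INTER_CUBIC))
print(s["tcp_pos"],s["orientation"],c["fx"],c["cx"],c["cy"],np.round(c["hand_eye"],4).tolist())
E
```

```text
[0.47293712 0.05604748 0.33120984] [-8.39307712e-05  4.91624338e-01  8.70807386e-01  1.33135254e-05] 297.3186396354542 254.5826644901883 191.14428052257753 [[-0.0, 0.9619, 0.2735, 0.0697], [1.0, -0.0001, 0.0006, 0.0001], [0.0006, 0.2735, -0.9619, -0.1427], [0.0, 0.0, 0.0, 1.0]]
```

View pics/w1.png

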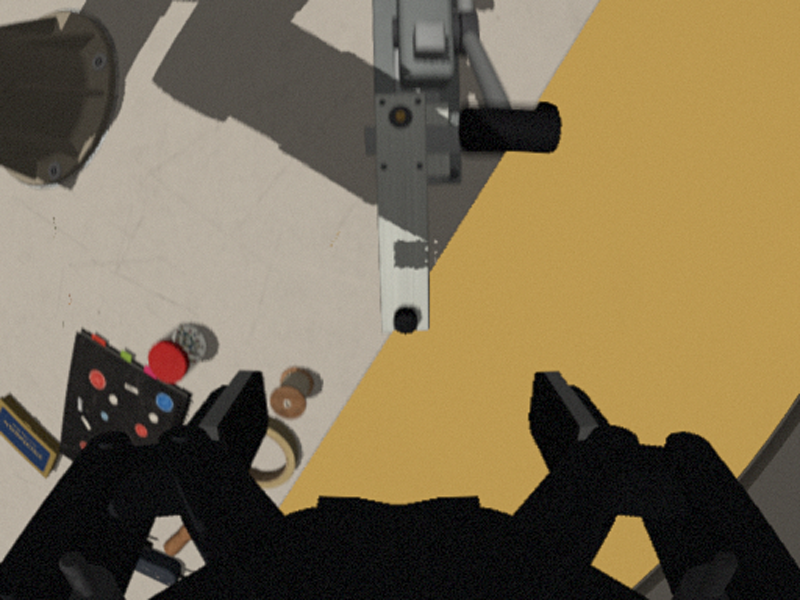

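```bash
cat >> h.py <<'E'
def prw(c,s,p):
    w,x,y,z=s["orientation"];q=R.from_quat([x,y,z,w]).inv().apply(p-s["tcp_pos"])
    H=np.linalg.inv(c["hand_eye"]);q=H[:3,:3]@q+H[:3,3];v=np.array([q[0],-q[1]]);n=np.hypot(*v)
    return c["fx"]*np.arctan2(n,-q[2])*v/n+[c["cx"],c["cy"]]
E
python3 - <<'E'
src=open("fit.py").read().split("def F(P)")[0]
exec(src)
s=env.get_state();c=env.read_camera("wrist");w=lambda u,v:np.array([(u+.5)/1.5625-.5,(v+.5)/1.5625-.5])
wr=dict(stud=w(400,117),knob=w(405,318),grip=w(510,128),ram=w(431,40),tab=None,punch=None)
ob=dict(stud=stud,knob=knob,grip=grip,ram=ram,tab=tab,punch=punch)
def loc(P):return dict(stud=(P[3],-P[4],.0595),knob=(P[3],-P[4]-.185,.0825),grip=(.03,.018-.14*np.cos(q),.15+.14*np.sin(q)),ram=(0,0,.204),tab=(.032,.106,.1915),punch=(0,0,.074))
def F(P):
    o=[]
    for n,l in loc(P).items():
        p=W(P,l)
        for cn,x,k in(("scene",ob[n][0],5),("top",ob[n][1],8)):
            if x is not None:o+=list(pr(C[cn],p+P[k:k+3])-x)
        if wr[n] is not None:o+=list(prw(c,s,p+P[11:14])-wr[n])
    return np.r_[o,P[5:]/.0015]
r=least_squares(F,np.r_[.41,.195,.55,-.018,.031,np.zeros(9)]);P=r.x
print(np.round(P,4));print(np.round(r.fun[:-9],1))
print("sd",np.round(np.sqrt(np.diag(np.linalg.inv(r.jac.T@r.jac)))[:5],4))
for n,l in loc(P).items():print(n,np.round(W(P,l),4))
E
```

```text
stud [0.4146 0.1609 0.0541] [-0.47  0.06  0.38 -0.33]
knob [0.5109 0.0032 0.084 ] [-0.65  0.1   0.57 -0.4 ]
grip [0.4713 0.1608 0.2626] [-0.55  0.08  0.43 -0.35]
ram [0.4121 0.1954 0.2024] [-0.13  0.02  0.1  -0.09]
tab [0.3871 0.306  0.1839] [ 0.48 -0.06 -0.35  0.35]
[ 4.120e-01  1.953e-01  5.685e-01 -1.900e-02  2.950e-02 -1.000e-04
 -8.000e-04 -6.000e-04  4.000e-04  7.000e-04  1.000e-04 -3.000e-04
  1.000e-04 -3.100e-03]
[-0.8 -0.5  0.1  0.1 -0.3 -2.1 -0.7  0.5 -0.1 -0.6  0.2  2.8  0.1 -0.
  0.8 -0.5 -0.1  1.5  0.  -0.1 -0.2 -0.3  0.2 -2.4  0.1 -0.7  0.2  1.7
  0.5 -0.2]
sd [0.0011 0.0012 0.0073 0.0012 0.001 ]
stud [0.4118 0.1602 0.0595]
knob [0.5114 0.0043 0.0825]
grip [0.4708 0.159  0.2647]
ram [0.412  0.1953 0.204 ]
tab [0.3819 0.3019 0.1915]
punch [0.412  0.1953 0.074 ]
```

Call:
carry_out([
  {"delta_rot": [0,0,0.1],"travel": [0.51,-0.7,-0.6],"fingers": -1},
  {"delta_rot": [0,0,0.1],"travel": [0.51,-0.7,-0.6],"fingers": -1},
  {"delta_rot": [0,0,0],"travel": [0.51,-0.7,-0.6],"fingers": -1},
  {"delta_rot": [0,0,0],"travel": [0,0,-1],"fingers": -0.6},
  {"delta_rot": [0,0,0],"travel": [0,0,-1],"fingers": -0.3},
])

```text
clock: 3.52
tcp_pos: [0.511, 0.0045, 0.2353]
orientation: [-0.0, 0.483, 0.876, 0.0]
wrist_force: [0.9, 1.2, -1.0]
finger_gap: 0.0558
grip_force: 0.0
```

Call:
carry_out([
  {"delta_rot": [0,0,0],"travel": [0,0,-1],"fingers": -0.2},
  {"delta_rot": [0,0,0],"travel": [0,0,-1],"fingers": -0.2},
  {"delta_rot": [0,0,0],"travel": [0,0,-1],"fingers": -0.2},
  {"delta_rot": [0,0,0],"travel": [0,0,-0.6],"fingers": -0.2},
  {"delta_rot": [0,0,0],"travel": [0,0,-0.4],"fingers": -0.2},
])

```text
clock: 4.15
tcp_pos: [0.5107, 0.0046, 0.1356]
orientation: [-0.0, 0.483, 0.876, -0.0]
wrist_force: [-0.4, -0.3, -0.1]
finger_gap: 0.0512
grip_force: 0.0
```

```bash
python3 - <<'E'
from h import *
import cv2
s=env.get_state();c=env.read_camera("wrist")
cv2.imwrite("pics/w2.png",cv2.resize(cv2.cvtColor(c["color"],cv2.COLOR_RGB2BGR),(800,600),interpolation=cv2.INTER_CUBIC))
print(s["tcp_pos"],prw(c,s,np.array([.511,.0035,.0825]))*1.5625)
E
```

```text
[0.51074008 0.00461021 0.13565   ] [397.01042505 331.1778588 ]
```

View pics/w2.png

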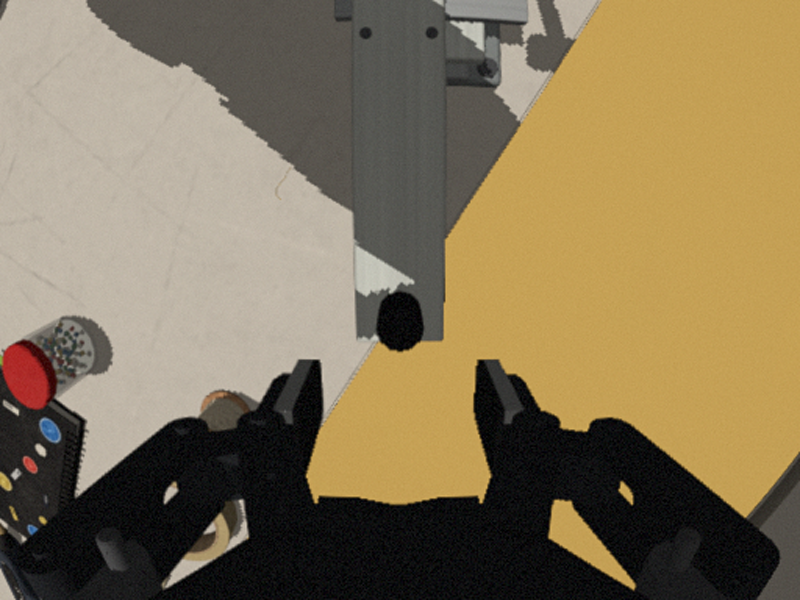

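Call:
carry_out([
  {"delta_rot": [0,0,0],"travel": [0,0,-1],"fingers": -0.2},
  {"delta_rot": [0,0,0],"travel": [0,0,-1],"fingers": -0.2},
  {"delta_rot": [0,0,0],"travel": [0,0,-1],"fingers": -0.2},
  {"delta_rot": [0,0,0],"travel": [0,0,-0.1],"fingers": 0.2},
  {"delta_rot": [0,0,0],"travel": [0,0,0],"fingers": 0.7},
], squeeze=30)

```text
clock: 4.82
tcp_pos: [0.5114, 0.0045, 0.0596]
orientation: [0.0, 0.483, 0.876, 0.0]
wrist_force: [-1.0, 0.4, -2.0]
finger_gap: 0.0211
grip_force: 29.4
```

Call:
carry_out([
  {"delta_rot": [0,0,0],"travel": [0,0,0],"fingers": 1},
  {"delta_rot": [0,0,0],"travel": [0,0,0],"fingers": 1},
  {"delta_rot": [0,0,0],"travel": [0,0,0],"fingers": 1},
])

```text
clock: 5.2
tcp_pos: [0.5114, 0.0044, 0.0594]
orientation: [0.001, 0.483, 0.876, 0.0]
wrist_force: [-1.4, 0.8, 0.2]
finger_gap: 0.0208
grip_force: 29.6
```

Call:
carry_out([
  {"delta_rot": [0,0,0],"travel": [-0.256,0.406,0],"fingers": 1},
  {"delta_rot": [0,0,0],"travel": [-0.256,0.406,0],"fingers": 1},
  {"delta_rot": [0,0,0],"travel": [-0.256,0.406,0],"fingers": 1},
  {"delta_rot": [0,0,0],"travel": [0,0,0],"fingers": 1},
], squeeze=60)

```text
clock: 5.7
tcp_pos: [0.491, 0.0365, 0.0592]
orientation: [-0.0, 0.482, 0.876, 0.001]
wrist_force: [0.1, 2.3, 4.3]
finger_gap: 0.0202
grip_force: 59.0
```

Call:
carry_out([
  {"delta_rot": [0,0,0],"travel": [-0.064,0.102,0],"fingers": 1},
  {"delta_rot": [0,0,0],"travel": [0,0,0],"fingers": 1},
])

```text
clock: 5.95
tcp_pos: [0.4902, 0.0376, 0.0591]
orientation: [0.0, 0.483, 0.876, 0.0]
wrist_force: [0.1, 1.0, 6.0]
finger_gap: 0.0203
grip_force: 59.1
```

Call:
carry_out([
  {"delta_rot": [0,0,0],"travel": [-0.064,0.102,0],"fingers": 1},
  {"delta_rot": [0,0,0],"travel": [0,0,0],"fingers": 1},
])

```text
clock: 6.2
tcp_pos: [0.4888, 0.0398, 0.0591]
orientation: [0.0, 0.483, 0.876, 0.0]
wrist_force: [-0.6, 0.0, 5.2]
finger_gap: 0.02
grip_force: 59.2
```

Call:
carry_out([
  {"delta_rot": [0,0,0],"travel": [-0.064,0.102,0],"fingers": 1},
  {"delta_rot": [0,0,0],"travel": [0,0,0],"fingers": 1},
])

```text
clock: 6.45
tcp_pos: [0.4879, 0.0415, 0.0592]
orientation: [0.001, 0.483, 0.876, -0.0]
wrist_force: [1.9, -5.1, 5.5]
finger_gap: 0.0204
grip_force: 59.2
```

Call:
carry_out([
  {"delta_rot": [0,0,0],"travel": [-0.064,0.102,0],"fingers": 1},
  {"delta_rot": [0,0,0],"travel": [0,0,0],"fingers": 1},
])

```text
clock: 6.7
tcp_pos: [0.4885, 0.042, 0.0597]
orientation: [0.004, 0.484, 0.875, -0.001]
wrist_force: [6.5, -11.0, 1.2]
finger_gap: 0.0202
grip_force: 58.8
```

Call:
carry_out([
  {"delta_rot": [0,0,0],"travel": [-0.064,0.102,0],"fingers": 1},
  {"delta_rot": [0,0,0],"travel": [0,0,0],"fingers": 1},
])

```text
clock: 6.95
tcp_pos: [0.4891, 0.0426, 0.0601]
orientation: [0.007, 0.484, 0.875, -0.002]
wrist_force: [10.9, -19.6, -0.7]
finger_gap: 0.0196
grip_force: 58.8
```

Call:
carry_out([
  {"delta_rot": [0,0,0],"travel": [0.128,-0.203,0],"fingers": 1},
  {"delta_rot": [0,0,0],"travel": [0.128,-0.203,0],"fingers": 1},
  {"delta_rot": [0,0,0],"travel": [0,0,0],"fingers": 1},
])

```text
clock: 7.32
tcp_pos: [0.4905, 0.0375, 0.0591]
orientation: [-0.0, 0.483, 0.876, 0.001]
wrist_force: [1.0, -0.6, 6.2]
finger_gap: 0.0195
grip_force: 59.7
```

Call:
carry_out([
  {"delta_rot": [0,0,0],"travel": [0.338,0.214,0],"fingers": 1},
  {"delta_rot": [0,0,0],"travel": [0.338,0.214,0],"fingers": 1},
  {"delta_rot": [0,0,0],"travel": [0.338,0.214,0],"fingers": 1},
  {"delta_rot": [0,0,0],"travel": [0.338,0.214,0],"fingers": 1},
  {"delta_rot": [0,0,0],"travel": [0,0,0],"fingers": 1},
])

```text
clock: 7.95
tcp_pos: [0.5244, 0.0594, 0.059]
orientation: [-0.0, 0.483, 0.876, 0.001]
wrist_force: [1.1, 1.0, 7.2]
finger_gap: 0.0198
grip_force: 59.8
```

Call:
carry_out([
  {"delta_rot": [0,0,0],"travel": [0.1,0.064,0],"fingers": 1},
  {"delta_rot": [0,0,0],"travel": [0,0,0],"fingers": 1},
])

```text
clock: 8.2
tcp_pos: [0.5262, 0.0607, 0.059]
orientation: [-0.0, 0.483, 0.876, 0.0]
wrist_force: [0.3, -0.4, 7.0]
finger_gap: 0.0201
grip_force: 59.8
```

Call:
carry_out([
  {"delta_rot": [0,0,0],"travel": [0.1,0.064,0],"fingers": 1},
  {"delta_rot": [0,0,0],"travel": [0,0,0],"fingers": 1},
])

```text
clock: 8.45
tcp_pos: [0.5286, 0.0622, 0.059]
orientation: [-0.0, 0.483, 0.876, 0.0]
wrist_force: [0.4, -1.0, 6.3]
finger_gap: 0.0203
grip_force: 59.8
```

Call:
carry_out([
  {"delta_rot": [0,0,0],"travel": [0.1,0.064,0],"fingers": 1},
  {"delta_rot": [0,0,0],"travel": [0,0,0],"fingers": 1},
])

```text
clock: 8.7
tcp_pos: [0.5289, 0.0628, 0.0586]
orientation: [-0.002, 0.483, 0.876, -0.002]
wrist_force: [-6.1, -5.4, 11.2]
finger_gap: 0.0197
grip_force: 60.3
```

Call:
carry_out([
  {"delta_rot": [0,0,0],"travel": [0.1,0.064,0],"fingers": 1},
  {"delta_rot": [0,0,0],"travel": [0,0,0],"fingers": 1},
])

```text
clock: 8.95
tcp_pos: [0.5291, 0.0635, 0.0583]
orientation: [-0.003, 0.483, 0.876, -0.004]
wrist_force: [-10.4, -8.9, 14.3]
finger_gap: 0.0201
grip_force: 60.8
```

Call:
carry_out([
  {"delta_rot": [0,0,0],"travel": [-0.31,-0.33,0],"fingers": 1},
  {"delta_rot": [0,0,0],"travel": [-0.31,-0.33,0],"fingers": 1},
  {"delta_rot": [0,0,0],"travel": [-0.31,-0.33,0],"fingers": 1},
  {"delta_rot": [0,0,0],"travel": [0,0,0],"fingers": 1},
])

```text
clock: 9.45
tcp_pos: [0.5096, 0.0406, 0.059]
orientation: [-0.001, 0.483, 0.876, 0.0]
wrist_force: [-1.3, -0.4, 7.1]
finger_gap: 0.0199
grip_force: 59.8
```

Call:
carry_out([
  {"delta_rot": [0,0,0],"travel": [0,0,0],"fingers": 0.3},
  {"delta_rot": [0,0,0],"travel": [0,0,0],"fingers": -0.2},
  {"delta_rot": [0,0,0],"travel": [0,0,0.2],"fingers": -0.2},
  {"delta_rot": [0,0,0],"travel": [0,0,1],"fingers": -0.2},
  {"delta_rot": [0,0,0],"travel": [0,0,1],"fingers": -0.2},
])

```text
clock: 10.07
tcp_pos: [0.5102, 0.0407, 0.1142]
orientation: [-0.001, 0.483, 0.876, -0.0]
wrist_force: [-0.7, 0.3, -0.1]
finger_gap: 0.0512
grip_force: 0.0
```

Call:
carry_out([
  {"delta_rot": [0,0,0],"travel": [-0.5,0,1],"fingers": 0.2},
  {"delta_rot": [0,0,0],"travel": [-0.5,0,1],"fingers": 0.6},
  {"delta_rot": [0,0,0],"travel": [-0.5,0,1],"fingers": 1},
  {"delta_rot": [0,0,0],"travel": [-0.5,0,1],"fingers": 1},
  {"delta_rot": [0,0,0],"travel": [-0.5,0,1],"fingers": 1},
])

```text
clock: 10.7
tcp_pos: [0.4475, 0.0407, 0.2398]
orientation: [-0.0, 0.483, 0.876, 0.0]
wrist_force: [-0.5, -0.1, 0.5]
finger_gap: -0.0001
grip_force: 0.0
```

```bash
python3 - <<'E'
from h import *
import cv2
c=env.read_camera("scene");a=cv2.cvtColor(c["color"],cv2.COLOR_RGB2BGR)[130:250,130:290]
cv2.imwrite("pics/sc2.png",cv2.resize(a,None,fx=5,fy=5,interpolation=cv2.INTER_CUBIC))
for l in((.412,.1953,.0595),(.412,.1953,.074),(.412,.1953,.204)):print((pr(c,np.array(l))-130+.5)*5-.5)
E
```

```text
[303.70886836 418.3393915 ]
[301.68886561 398.61882895]
[282.03724109 206.76706528]
```

View pics/sc2.png

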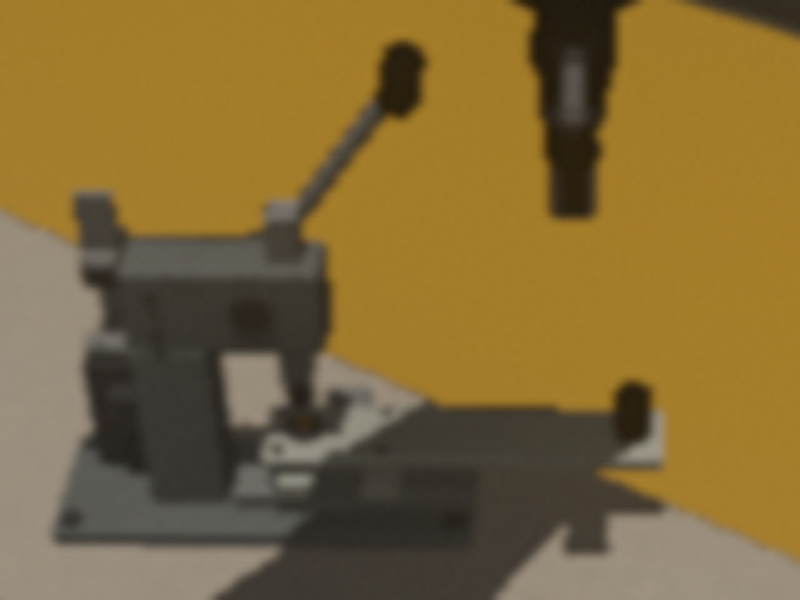

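Call:
carry_out([
  {"delta_rot": [0,0,0],"travel": [-0.7,1,0],"fingers": 1},
  {"delta_rot": [0,0,0],"travel": [-0.7,1,0],"fingers": 1},
  {"delta_rot": [0,0,0],"travel": [-0.7,1,0],"fingers": 1},
  {"delta_rot": [0,0,0],"travel": [-0.7,1,0],"fingers": 1},
  {"delta_rot": [0,0,0],"travel": [-0.7,1,0],"fingers": 1},
])

```text
clock: 11.38
tcp_pos: [0.36, 0.1663, 0.2387]
orientation: [-0.0, 0.483, 0.876, 0.0]
wrist_force: [0.5, -0.0, 0.2]
finger_gap: -0.0003
grip_force: 0.0
```

Call:
carry_out([
  {"delta_rot": [0,0,0],"travel": [-0.08,0.94,0],"fingers": 1},
  {"delta_rot": [0,0,0],"travel": [-0.08,0.94,0],"fingers": 1},
  {"delta_rot": [0,0,0],"travel": [-0.08,0.94,0],"fingers": 1},
  {"delta_rot": [0,0,0],"travel": [-0.08,0.94,0],"fingers": 1},
  {"delta_rot": [0,0,0],"travel": [-0.08,0.94,0],"fingers": 1},
])

```text
clock: 12.0
tcp_pos: [0.3504, 0.2839, 0.2386]
orientation: [-0.0, 0.483, 0.876, -0.0]
wrist_force: [-0.1, 0.5, -0.3]
finger_gap: 0.0002
grip_force: 0.0
```

Call:
carry_out([
  {"delta_rot": [0,0,0],"travel": [0,0,-0.9],"fingers": 1},
  {"delta_rot": [0,0,0],"travel": [0,0,-0.9],"fingers": 1},
  {"delta_rot": [0,0,0],"travel": [0,0,-0.9],"fingers": 1},
  {"delta_rot": [0,0,0],"travel": [0,0,0],"fingers": 1},
])

```text
clock: 12.5
tcp_pos: [0.3493, 0.2824, 0.1697]
orientation: [-0.001, 0.483, 0.876, -0.002]
wrist_force: [-0.4, 0.3, 0.5]
finger_gap: 0.0003
grip_force: 0.0
```

```bash
python3 - <<'E'
from h import *
import cv2
s=env.get_state();c=env.read_camera("wrist")
cv2.imwrite("pics/w3.png",cv2.resize(cv2.cvtColor(c["color"],cv2.COLOR_RGB2BGR),(800,600),interpolation=cv2.INTER_CUBIC))
print(s["tcp_pos"],prw(c,s,np.array([.3825,.3021,.1915]))*1.5625)
E
```

```text
[0.34927866 0.28240674 0.16968304] [523.79763909 413.56917613]
```

View pics/w3.png

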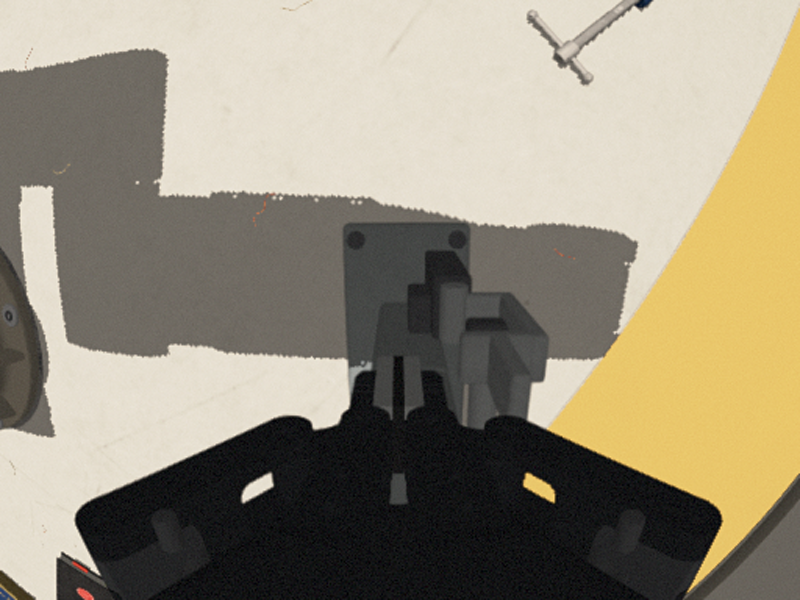

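```bash
python3 - <<'E'
import cv2
from h import *
s=env.get_state();c=env.read_camera("wrist")
a=cv2.cvtColor(c["color"],cv2.COLOR_RGB2BGR)[140:290,200:400]
cv2.imwrite("pics/w4.png",cv2.resize(cv2.convertScaleAbs(a,alpha=1.5,beta=10),None,fx=4,fy=4,interpolation=cv2.INTER_CUBIC))
def w(x,y,z):
    cs,sn=np.cos(.563),np.sin(.563);p=np.array([.412+cs*x-sn*y,.1953+sn*x+cs*y,z]);u=prw(c,s,p);return np.round((u-[200,140]+.5)*4-.5)
for x in(.0285,.0355):
  for y in(.095,.117):
    for z in(.1915,.1555):print(x,y,z,w(x,y,z))
print(w(0,.088,.175),w(.018,.088,.175),s["tcp_pos"])
E
```

```text
0.0285 0.095 0.1915 [496. 572.]
0.0285 0.095 0.1555 [447. 442.]
0.0285 0.117 0.1915 [514. 414.]
0.0285 0.117 0.1555 [458. 305.]
0.0355 0.095 0.1915 [550. 569.]
0.0355 0.095 0.1555 [492. 440.]
0.0355 0.117 0.1915 [571. 412.]
0.0355 0.117 0.1555 [505. 305.]
[261. 554.] [392. 552.] [0.3500808  0.28279599 0.17090667]
```

View pics/w4.png

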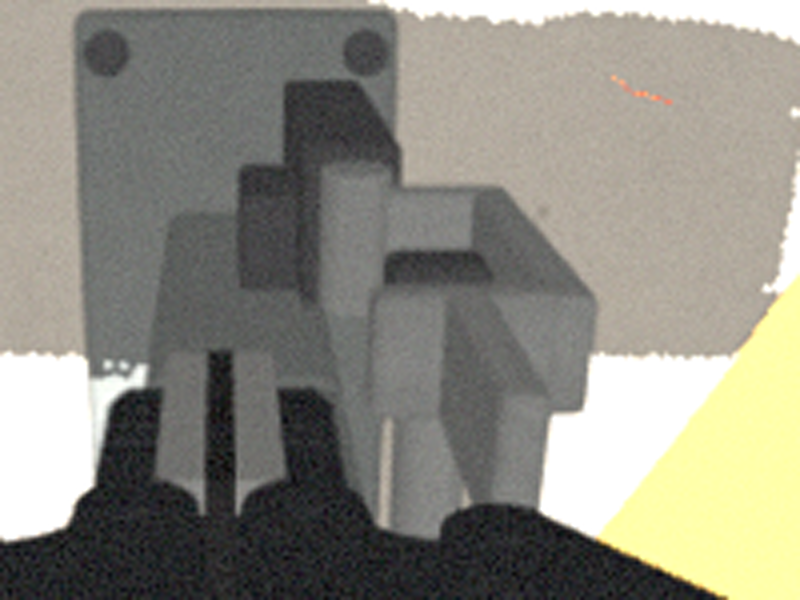

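Call:
carry_out([
  {"delta_rot": [0,0,0],"travel": [0.44,0.278,0.05],"fingers": 1},
  {"delta_rot": [0,0,0],"travel": [0.44,0.278,0.05],"fingers": 1},
  {"delta_rot": [0,0,0],"travel": [0.372,0.235,-0.1],"fingers": 1},
  {"delta_rot": [0,0,0],"travel": [0.372,0.235,-0.1],"fingers": 1},
])

```text
clock: 13.1
tcp_pos: [0.3913, 0.3087, 0.1686]
orientation: [-0.0, 0.483, 0.876, -0.001]
wrist_force: [-3.5, -1.6, -0.5]
finger_gap: -0.0001
grip_force: 1.9
```

Call:
carry_out([
  {"delta_rot": [0,0,0],"travel": [0.338,0.214,-0.22],"fingers": 1},
  {"delta_rot": [0,0,0],"travel": [0.338,0.214,-0.22],"fingers": 1},
  {"delta_rot": [0,0,0],"travel": [0.27,0.17,-0.34],"fingers": 1},
  {"delta_rot": [0,0,0],"travel": [0,0,0],"fingers": 1},
])

```text
clock: 13.6
tcp_pos: [0.4151, 0.3237, 0.1483]
orientation: [-0.0, 0.483, 0.876, -0.0]
wrist_force: [-0.2, -0.0, -0.3]
finger_gap: -0.0001
grip_force: 0.0
```

Call:
carry_out([
  {"delta_rot": [0,0,0],"travel": [0.27,0.17,-0.34],"fingers": 1},
  {"delta_rot": [0,0,0],"travel": [0,0,0],"fingers": 1},
])

```text
clock: 13.85
tcp_pos: [0.4218, 0.3279, 0.1402]
orientation: [-0.0, 0.483, 0.876, -0.0]
wrist_force: [0.7, -0.4, -0.4]
finger_gap: -0.0001
grip_force: 0.0
```

Call:
carry_out([
  {"delta_rot": [0,0,0],"travel": [0.135,0.085,-0.1],"fingers": 1},
  {"delta_rot": [0,0,0],"travel": [0,0,0],"fingers": 1},
])

```text
clock: 14.1
tcp_pos: [0.4235, 0.3291, 0.1388]
orientation: [-0.001, 0.483, 0.876, -0.001]
wrist_force: [-5.7, -3.4, 8.3]
finger_gap: -0.0001
grip_force: 5.2
```

Call:
carry_out([
  {"delta_rot": [0,0,0],"travel": [0.135,0.085,-0.1],"fingers": 1},
  {"delta_rot": [0,0,0],"travel": [0,0,0],"fingers": 1},
])

```text
clock: 14.35
tcp_pos: [0.4243, 0.3297, 0.1376]
orientation: [-0.002, 0.483, 0.876, -0.003]
wrist_force: [-14.6, -10.7, 21.6]
finger_gap: -0.0002
grip_force: 14.5
```

```bash
python3 - <<'E'
import cv2
from h import *
s=env.get_state();c=env.read_camera("wrist");print(s["wrist_force"],s["tcp_pos"])
a=cv2.cvtColor(c["color"],cv2.COLOR_RGB2BGR)[140:290,200:400]
a=cv2.resize(cv2.convertScaleAbs(a,alpha=1.5,beta=10),(400,300),interpolation=cv2.INTER_CUBIC)
b=cv2.cvtColor(env.read_camera("scene")["color"],cv2.COLOR_RGB2BGR)[130:250,130:290]
cv2.imwrite("pics/w5.png",np.hstack([a,cv2.resize(b,(400,300),interpolation=cv2.INTER_CUBIC)]))
E
```

```text
[-14.64668818 -10.73803153  21.64880381] [0.42431675 0.32968162 0.13764589]
```

View pics/w5.png

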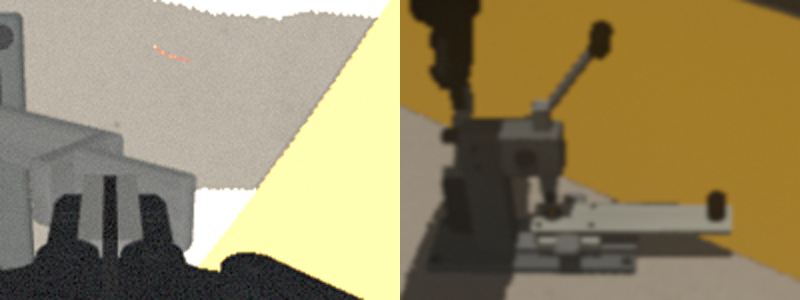

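Call:
carry_out([
  {"delta_rot": [0,0,0],"travel": [-0.27,-0.17,0.5],"fingers": 1},
  {"delta_rot": [0,0,0],"travel": [0,0,1],"fingers": 1},
  {"delta_rot": [0,0,0],"travel": [0,-0.4,1],"fingers": 1},
  {"delta_rot": [0,0,0],"travel": [0,-0.4,1],"fingers": 0.5},
  {"delta_rot": [0,0,0],"travel": [0,-0.4,1],"fingers": 0},
])

```text
clock: 15.08
tcp_pos: [0.422, 0.2978, 0.2496]
orientation: [0.0, 0.483, 0.876, 0.001]
wrist_force: [0.0, 0.1, 0.8]
finger_gap: 0.036
grip_force: 0.0
```

Call:
carry_out([
  {"delta_rot": [0,0,0],"travel": [0.35,-0.9,0.6],"fingers": -0.5},
  {"delta_rot": [0,0,0],"travel": [0.35,-0.9,0.6],"fingers": -1},
  {"delta_rot": [0,0,0],"travel": [0.35,-0.9,0.6],"fingers": -1},
  {"delta_rot": [0,0,0],"travel": [0.35,-0.9,0.6],"fingers": -1},
  {"delta_rot": [0,0,0],"travel": [0.35,-0.9,0.6],"fingers": -1},
])

```text
clock: 15.7
tcp_pos: [0.466, 0.1847, 0.3243]
orientation: [0.001, 0.483, 0.876, 0.001]
wrist_force: [0.9, 0.3, 0.3]
finger_gap: 0.0856
grip_force: 0.0
```

Call:
carry_out([
  {"delta_rot": [0,0,0],"travel": [0.19,-0.96,0],"fingers": -1},
  {"delta_rot": [0,0,0],"travel": [0,-0.08,-0.8],"fingers": -1},
  {"delta_rot": [0,0,0],"travel": [0,0,-0.8],"fingers": -1},
  {"delta_rot": [0,0,0],"travel": [0,0,-0.8],"fingers": -0.7},
  {"delta_rot": [0,0,0],"travel": [0,0,-0.8],"fingers": -0.5},
])

```text
clock: 16.32
tcp_pos: [0.4706, 0.1594, 0.2431]
orientation: [0.001, 0.483, 0.876, 0.001]
wrist_force: [0.7, 1.1, -0.1]
finger_gap: 0.064
grip_force: 0.0
```

Call:
carry_out([
  {"delta_rot": [0,0,0],"travel": [0,0,0],"fingers": 0},
  {"delta_rot": [0,0,0],"travel": [0,0,0],"fingers": 0.3},
  {"delta_rot": [0,0,0],"travel": [0,0,0],"fingers": 1},
  {"delta_rot": [0,0,0],"travel": [0,0,0],"fingers": 1},
], squeeze=40)

```text
clock: 16.82
tcp_pos: [0.4692, 0.1591, 0.2432]
orientation: [-0.001, 0.483, 0.876, -0.001]
wrist_force: [-4.6, -2.4, -4.3]
finger_gap: 0.0434
grip_force: 42.3
```

Call:
carry_out([
  {"delta_rot": [0,0,0],"travel": [0.226,-0.359,-0.364],"fingers": 1},
  {"delta_rot": [0,0,0],"travel": [0.226,-0.359,-0.364],"fingers": 1},
  {"delta_rot": [0,0,0],"travel": [0.183,-0.289,-0.442],"fingers": 1},
  {"delta_rot": [0,0,0],"travel": [0.183,-0.289,-0.442],"fingers": 1},
], squeeze=60)

```text
clock: 17.32
tcp_pos: [0.4897, 0.1271, 0.2037]
orientation: [-0.001, 0.483, 0.876, 0.0]
wrist_force: [-8.3, 2.3, 2.5]
finger_gap: 0.0434
grip_force: 65.4
```

Call:
carry_out([
  {"delta_rot": [0,0,0],"travel": [0.132,-0.21,-0.502],"fingers": 1},
  {"delta_rot": [0,0,0],"travel": [0.132,-0.21,-0.502],"fingers": 1},
  {"delta_rot": [0,0,0],"travel": [0.077,-0.122,-0.54],"fingers": 1},
  {"delta_rot": [0,0,0],"travel": [0.077,-0.122,-0.54],"fingers": 1},
])

```text
clock: 17.82
tcp_pos: [0.5005, 0.1103, 0.152]
orientation: [-0.0, 0.483, 0.876, 0.0]
wrist_force: [-8.5, 0.2, 6.6]
finger_gap: 0.0429
grip_force: 65.8
```

Call:
carry_out([
  {"delta_rot": [0,0,0],"travel": [0.019,-0.03,-0.418],"fingers": 1},
  {"delta_rot": [0,0,0],"travel": [0.019,-0.03,-0.418],"fingers": 1},
  {"delta_rot": [0,0,0],"travel": [0,0,0],"fingers": 1},
])

```text
clock: 18.2
tcp_pos: [0.5016, 0.1087, 0.1309]
orientation: [-0.0, 0.483, 0.876, -0.0]
wrist_force: [-7.7, -1.6, 7.1]
finger_gap: 0.0431
grip_force: 66.0
```

Call:
carry_out([
  {"delta_rot": [0,0,0],"travel": [0,0,-0.12],"fingers": 1},
  {"delta_rot": [0,0,0],"travel": [0,0,0],"fingers": 1},
])

```text
clock: 18.45
tcp_pos: [0.5017, 0.1087, 0.1294]
orientation: [0.0, 0.483, 0.876, -0.0]
wrist_force: [-9.5, -2.6, 12.6]
finger_gap: 0.0435
grip_force: 66.8
```

Call:
carry_out([
  {"delta_rot": [0,0,0],"travel": [0,0,-0.08],"fingers": 1},
  {"delta_rot": [0,0,0],"travel": [0,0,0],"fingers": 1},
  {"delta_rot": [0,0,0],"travel": [0,0,0],"fingers": 1},
])

```text
clock: 18.82
tcp_pos: [0.5018, 0.1087, 0.1288]
orientation: [0.001, 0.483, 0.876, 0.0]
wrist_force: [-13.3, -1.7, 22.6]
finger_gap: 0.0433
grip_force: 67.9
```

```bash
python3 - <<'E'
import cv2
from h import *
s=env.get_state();print(s["wrist_force"],s["tcp_pos"])
b=cv2.cvtColor(env.read_camera("scene")["color"],cv2.COLOR_RGB2BGR)[130:250,130:290]
cv2.imwrite("pics/f.png",cv2.resize(b,None,fx=5,fy=5,interpolation=cv2.INTER_CUBIC))
E
```

```text
[-13.3057767   -1.66352347  22.61060304] [0.50181202 0.1087263  0.12878467]
```

View pics/f.png

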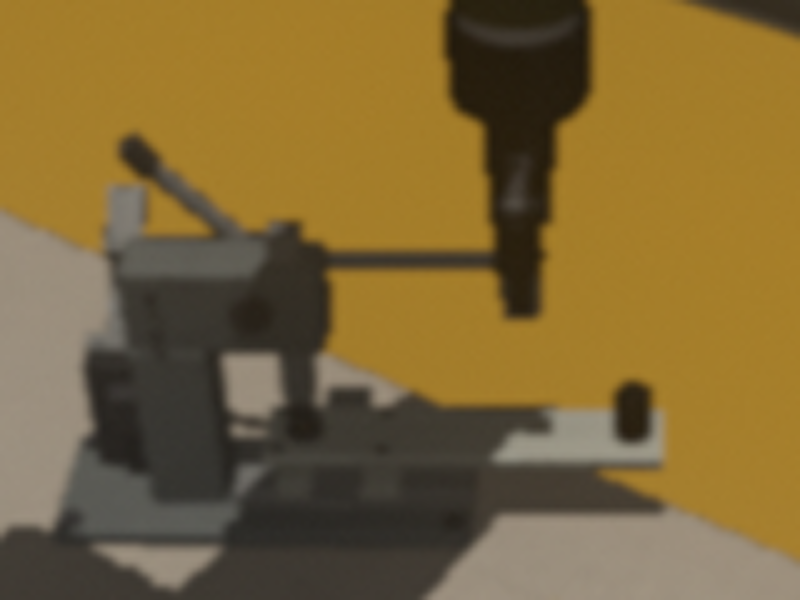

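The picture shows the lever level with the fingers on its grip at (520, 260). The lever's tail swings up past the flipped catch at (125, 215), and the punch sits on the stud at (303, 420). The upward force has jumped to 22.6 N, so the lever is at its stop. I'm handing in.

```bash
python3 -c "
from workcell import env
print(env.hand_in())"
```

```text
the job is handed in; nothing more can be done
None
```

I handed the job in with the carrier centred under the punch, the catch flipped to its stop and the lever held down at its stop. The hand-in gave no verdict, so I'm going by the forces, the arm's positions and the last scene picture.

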